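# Shut the tool tote and pick it up level

### The arm

A 6-joint arm with a two-finger parallel gripper is mounted at the origin on the work surface. World frame = base frame: x ahead of the robot, y to its left, z up, the work surface at z = 0. Lengths are in m, angles in rad, forces in N, time in s.
With the tool pointing down it reaches from about 0.35 to 0.975 m from the base axis. Payload 4.9 kg.
Tool frame: the origin (TCP) lies at the very end of the fingers, on their centre line; the grasp point (between the pads) lies manip.grip_point_offset behind it (manip.grip_point_offset is the distance from the TCP to the grasp point, in m); z points along the fingers, y is the line along which they close (so a half turn about z gives the same grasp; the last joint's range is limited). The gripper opens to 85 mm and grips with 20 to 120 N. Pads are 22 mm wide; open, the fingers measure 114 mm over their backs; the gripper's body (76 mm by 85 mm) begins 54 mm behind the grasp point. The pads swing forward as they close: fully open they stand 13 mm farther back than shut.
Start: joints at [1.16, 0.053, 1.613, -0, 1.476, -0.119], TCP at [0.18, 0.599, 0.231] pointing down, gripper open.
Joint ranges: [-3.01, 3.01], [-1.01, 2.22], [0.06, 2.58], [-1.02, 4.17], [0.09, 2.62], [-3.14, 3.14]. Speed limits (rad/s): [2.57, 2.57, 3.14, 3.14, 3.14, 3.14].

### API

Orientations are given as a unit quaternion [w, x, y, z].
In Python, from plant import manip gives the robot as it stands.
- The arm moves only by the shell command python3 -m crank 'ROWS' [OPENING]. ROWS is JSON, a list of rows, each an object of numbers: "x", "y", "z": the shift along the tool's x, y, z in cm; "turn": the turn about the tool's z in rad. In form: [{"x": .., "y": .., "z": .., "turn": ..}, ...]. A call has 1 to 5 rows; each row shifts and turns the commanded pose from where the row before left it, along the tool's axes as they then stand; what a row does not reach is not made up. A row lasts 1/10 s, in which the tool goes at most 50 mm and 8.59 degrees, less where a joint would pass 70% of its speed; a pose out of reach is approached as far as the arm can. A call with a gripper value outside its range is refused whole. OPENING is the opening in per cent of the stroke, from 0 (shut) to 100 (fully open), set as the call begins (- or left out, the last holds). The fingers move at their own pace and stop on an object; the grip force is fixed at half the most. Time passes only in rows, so rows that do not move let the fingers close. It gives the time, the measured TCP pose, the force, the opening and the grip force at its end, in the units of the state.
- manip.state(): the state, without advancing time (a new reading comes with each control period).
- manip.grab_frame(name): name is "side" or "top"; returns (picture, depth): 384x512x3 uint8, red, green, blue; 384x512 float32, m along the optical axis (not along the pixel's ray), 0 where there is no reading.
- manip.camera_model(name): a dict with "mtx" (3x3 intrinsics, pixels), "world_to_cam" (4x4, takes a point from world to camera coordinates). Camera axes: x right, y down, z forward; pixel columns grow to the right and rows downward; lengths in m; the calibration is good to about 2 mm. A picture is of the moment at which its call begins. camera_model takes no time and is no camera call.
- manip.job_done(): hands the job in; it is judged then, once.
The state is a dict: "time": time; "joint_pos": joint angles; "joint_vel": joint speeds; "joint_efforts": joint torques, N m; "tool_pos": TCP position; "tool_rot": TCP orientation; "contact_force": force on the tool from outside, world axes, zero at the start; "ft_torque": the same for the moment, N m; "gripper_width": opening from 0.0 (shut) to 1.0 (fully open); "grasp_force": force on a finger pad.
Only numpy, scipy, OpenCV 4.12 (cv2) and the standard library are available. Lean on these libraries where they do the work, as an engineer would, in place of code of your own. Each camera call takes 0.05 s, during which the arm holds its last target. There are 200 camera calls.

### The job

Lower the hinged lid of the tool tote fully closed while the tote stands on the bench, without slamming it. Then take the tote by its carrying handle, lift it a good 10 cm clear of the bench and finish while holding it there in the air, level and still, lid shut; nothing is put down or let go. Keep the tote upright throughout so that the two loose pieces stay in its open tray, and leave the other things on the bench where they are.

Things in the scene. Friction and masses are not known exactly. Their poses are not given: they have to be found in the camera images.
- tote: Loose olive plastic tool tote, 190 (x) x 136 (y) x 60 mm high to its rim, 4 mm walls, 0.4 to 0.65 kg plus 0.07 kg of lid and 0.12 kg of loose pieces. Origin: centre of its underside; x along its length and handle, z up. A middle wall 8 mm thick at y = 0 splits it: the half at +y has the hinged lid, the half at -y is an open tray. With the lid shut it balances within 5 mm of the handle's middle.
- tote_grip (a point): Middle of the tote's handle bar, 108 mm above the underside, over the middle wall; axes as the tote's. The bar runs along x: 164 mm long, 14 mm wide (y, flat sides), 16 mm tall, its top 116 mm above the underside, on two posts at x = -75 and +75 mm (14 x 10 mm). Between the posts the space under the bar is open, 34.5 mm above the closed lid.
- tote_lid (a joint): Lid angle, rad: 0 closed, 1.57 upright, stop at 1.9 (leaning outward); starts open at 1.15 to 1.7. A plain olive plate 186 (along the hinge) x 59 x 5 mm, hinged on the outer long rim at the tote's +y side; it closes inward towards the handle. The stiff hinge (0.035 N m, no latch) keeps it where it is left; about 1 N at the free edge moves it. Closed, its top is 65.5 mm above the underside.
- lid_hinge (a point): Point on the lid's hinge line, midway along it, at x 0, y +68, z +60.5 mm in the tote's frame. Its axes turn with the lid: x along the hinge, and the lid reaches 59 mm along its -y, with its outer (when closed, upper) face at +5 mm along its z.
- bracket: Loose aluminium bracket, 44 x 28 x 32 mm, 0.07 kg, lying in the tote's open tray; origin at the centre of its underside.
- socket: Loose steel socket, 26 mm across, 36 mm high, 0.05 kg, standing in the tote's open tray; origin at the centre of its underside.
- keystand: Bystander: loose grey stand of six T-handle hex keys, 55 (x) x 160 (y) x about 150 mm high, 0.9 kg; origin at the centre of its underside.
- screwdriver: Bystander: loose black-handled screwdriver about 200 mm long, lying on the bench along its x; origin near its middle.
- square: Bystander: loose flat red L-shaped square, legs 160 and about 80 mm, 6 mm thick; origin under the middle of the long leg, which runs along x.
- jar: Bystander: loose white jar, 56 mm across, 60 mm high; origin at the centre of its underside.
Not all that is in view belongs to the job. Of the things like the tote, leave any that is purple or yellow; of the rest the larger one is meant.

How it is judged:
On the way, in this order (a step that is already met when the one before it is completed fails the run):
1. the lid is closed while the tote stands on the bench (value of joint tote_lid below 0.08 rad and height (world z) of tote below 0.015 m and angle between tote's own z axis and vertical below 0.1 rad), for 0.2 s.
2. the tote is lifted clear by the fingers, level and lid shut (height (world z) of tote above 0.08 m and angle between tote's own z axis and vertical below 0.12 rad and value of joint tote_lid below 0.08 rad and contact force between the fingers and tote above 3 N), for 0.2 s.
At the end, for the whole second after the job is handed in: The fingers hold the tote (over 3 N) with its underside more than 80 mm above the bench, within 0.12 rad of level, moving under 30 mm/s and 0.15 rad/s, lid within 0.08 rad of closed, both loose pieces in the open tray, and no bystander touching it (all of step 2 and linear speed of tote below 0.03 m/s and angular speed of tote below 0.15 rad/s and contact force between tote and keystand below 0.1 N and contact force between tote and screwdriver below 0.1 N and contact force between tote and square below 0.1 N and contact force between tote and jar below 0.1 N and x of bracket in the frame of tote between -0.095 and 0.095 m and y of bracket in the frame of tote between -0.068 and 0 m and z of bracket in the frame of tote between -0.005 and 0.045 m and x of socket in the frame of tote between -0.095 and 0.095 m and y of socket in the frame of tote between -0.068 and 0 m and z of socket in the frame of tote between -0.005 and 0.045 m); the arm keeps its last pose, push and grip.
It fails at once if the lid is slammed (closing faster than 6 rad/s) (velocity of joint tote_lid below -6 rad/s).
It fails at once if the tote is tipped more than 0.35 rad (angle between tote's own z axis and vertical above 0.35 rad).
It fails at once if a bystander (key stand, screwdriver, square or jar) is moved more than 30 mm (distance of any of keystand, screwdriver, square, jar from where it was at the start of the episode above 0.03 m).
It also fails if it takes over 48 s, if anything falls off the work surface, if the arm or the gripper's body presses on something with over 40 N, if the wrist force passes 120 N, or if a joint passes its speed limit or range.

## Working session

There is one attempt and no reset: what is moved stays moved. The work goes in short steps, Python scripts to look and compute and a shell command to move; the robot and the scene stay as the last step left them, time stands still between calls to the robot, and variables do not carry over. Pictures are saved under pics/ and viewed, at most 10 in all, crops included, and the job is handed in when it is done.

```bash
mkdir -p pics; ls; python3 - <<'E'
from plant import manip
import cv2,numpy as np
for n in("side","top"):
    p,d=manip.grab_frame(n); cv2.imwrite(f"pics/{n}0.png",cv2.cvtColor(p,cv2.COLOR_RGB2BGR)); np.savez(f"{n}0.npz",p=p,d=d)
    m=manip.camera_model(n);print(m["mtx"],np.round(m["world_to_cam"],3))
s=manip.state();print(s,manip.grip_point_offset)
E
```

```text
pics
[[368.82776555   0.         258.9961876 ]
 [  0.         368.82776555 192.94455563]
 [  0.           0.           1.        ]] [[ 0.989 -0.148 -0.003 -0.544]
 [-0.104 -0.676 -0.729  0.15 ]
 [ 0.106  0.722 -0.684  1.077]
 [ 0.     0.     0.     1.   ]]
[[413.56218429   0.         257.71685737]
 [  0.         413.56218429 188.86040001]
 [  0.           0.           1.        ]] [[-2.000e-03 -1.000e+00  6.000e-03  3.300e-02]
 [-9.970e-01  1.000e-03 -7.600e-02  5.640e-01]
 [ 7.600e-02 -6.000e-03 -9.970e-01  1.247e+00]
 [ 0.000e+00  0.000e+00  0.000e+00  1.000e+00]]
{'time': 0.1, 'joint_pos': array([ 1.16001958e+00,  5.33067365e-02,  1.61416744e+00,  2.66739214e-05,
        1.47599742e+00, -1.19015058e-01]), 'joint_vel': array([ 1.55042347e-04, -6.59848817e-04, -3.73431206e-03,  6.13158472e-06,
        5.82023315e-06,  1.12927628e-04]), 'joint_efforts': array([ 1.19692227e-04, -3.94906461e+01, -3.71363926e+01, -5.77649757e-05,
        3.96544041e-03,  2.52710851e-05]), 'tool_pos': array([0.17954855, 0.59806308, 0.23016968]), 'tool_rot': array([-2.58774546e-04,  1.45365171e-01,  9.89377625e-01, -9.03226096e-04]), 'contact_force': array([-0.38187108,  0.13051371, -0.23644478]), 'ft_torque': array([ 0.0143561 ,  0.00569417, -0.02106454]), 'grasp_force': 0.0, 'gripper_width': 0.9986214200910172} 0.0187
```

View pics/side0.png

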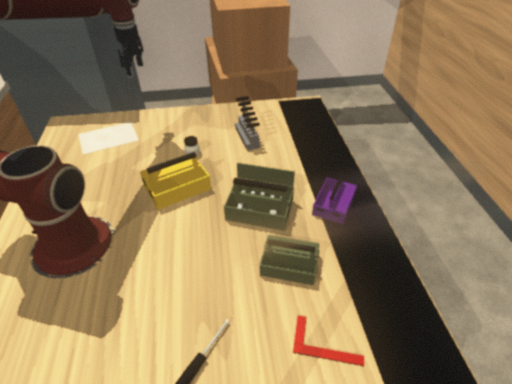

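View pics/top0.png

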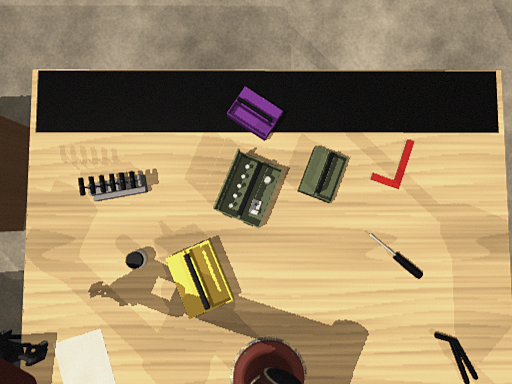

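The top view shows the larger olive tote at about (250,187), with its lid up on the left (+y) side and its tray, with bracket (256,206) and socket (268,180), on the right. The smaller olive decoy is at (325,173), with the yellow tote at (200,277) and the purple one at (256,112).

```bash
cat > h.py <<'E'
import numpy as np,cv2
from plant import manip
def cloud(n,d):
    m=manip.camera_model(n);K=m["mtx"];T=np.linalg.inv(m["world_to_cam"])
    v,u=np.mgrid[:384,:512]
    P=np.stack([(u-K[0,2])/K[0,0]*d,(v-K[1,2])/K[1,1]*d,d],-1)
    return P@T[:3,:3].T+T[:3,3]
def px(n,p):
    m=manip.camera_model(n);c=m["world_to_cam"]@np.append(p,1);q=m["mtx"]@c[:3];return q[:2]/q[2]
E
python3 - <<'E'
from h import *
z=np.load("top0.npz");p,d=z["p"],z["d"];W=cloud("top",d)
big=np.s_[140:235,205:300]
Z=W[...,2]
print("bench",np.median(Z[230:240,300:340]))
sub=np.zeros_like(Z,bool);sub[big]=1
for lo,hi in((.1,.14),(.05,.07),(.07,.1)):
    m=sub&(d>0)&(Z>lo)&(Z<hi);Q=W[m];r=cv2.minAreaRect((Q[:,:2]*1000).astype(np.float32))
    print(lo,hi,m.sum(),r)
vis=np.clip(Z*1600,0,255).astype(np.uint8)
a=cv2.resize(cv2.cvtColor(p,cv2.COLOR_RGB2BGR)[big],None,fx=4,fy=4);b=cv2.resize(cv2.applyColorMap(vis,2)[big],None,fx=4,fy=4,interpolation=0)
cv2.imwrite("pics/c.png",np.hstack([a,b]))
# lid + handle in side view
z=np.load("side0.npz");V=cloud("side",z["d"]);np.save("V.npy",V)
E
```

```text
bench 0.00014250502588031289
0.1 0.14 464 ((573.551513671875, 88.32831573486328), (82.16651916503906, 184.37086486816406), 67.46989440917969)
0.05 0.07 379 ((560.5208740234375, 57.4996337890625), (136.60165405273438, 194.2948455810547), 67.39073181152344)
0.07 0.1 82 ((586.7843017578125, 120.68287658691406), (1.9971427917480469, 178.2272491455078), 67.5687026977539)
```

View pics/c.png

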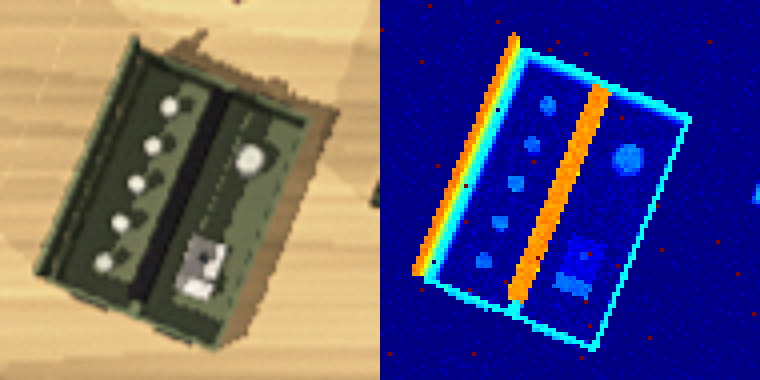

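The crop shows the rim rectangle as cyan, the handle bar as orange through the middle, and the raised lid along the left edge. The rim measures 137 x 194 mm, which matches the tote. Next I'll get the lid angle and handle line, and the moves in tool axes.

```bash
cat >> h.py <<'E'
from scipy.spatial.transform import Rotation as R
C=np.array([.5605,.0575]);A=np.radians(67.43);EY=np.array([np.cos(A),np.sin(A)]);EX=np.array([EY[1],-EY[0]])
def tote(P): q=P[...,:2]-C; return np.stack([q@EX,q@EY,P[...,2]],-1)
def rel(tx,ty,z,c=None):
    s=manip.state();r=R.from_quat(np.roll(s["tool_rot"],-1));t=np.append((C if c is None else c)+tx*EX+ty*EY,z)
    yv=r.as_matrix()[:,1];turn=np.arctan2(yv[1],yv[0])-A
    print("tool-axes cm",np.round(r.inv().apply(t-s["tool_pos"])*100,2),"turn",round(turn,3),"tote-frame tcp",np.round(tote(s["tool_pos"])*1000,1),"F",np.round(s["contact_force"],1),s["time"])
E
python3 - <<'E'
from h import *
z=np.load("top0.npz");T=tote(cloud("top",z["d"]));T=T.reshape(-1,3)
T=T[(abs(T[:,0])<.12)&(abs(T[:,1])<.1)]
h=T[(T[:,2]>.108)&(T[:,2]<.125)&(abs(T[:,1])<.03)]
print("handle",h.min(0),h.max(0),np.median(h,0))
V=tote(np.load("V.npy")).reshape(-1,3)
l=V[(abs(V[:,0])<.08)&(V[:,1]>.03)&(V[:,1]<.1)&(V[:,2]>.07)&(V[:,2]<.14)]
print(len(l),l.min(0),l.max(0),np.polyfit(l[:,2],l[:,1],1))
l=T[(T[:,1]>.03)&(T[:,2]>.07)]
print(len(l),l.min(0),l.max(0),np.polyfit(l[:,2],l[:,1],1))
rel(0,.125,.2)
E
```

```text
handle [-0.08169921 -0.00766079  0.10828081] [0.08128893 0.00663279 0.12217026] [-0.00032775 -0.00062238  0.1159794 ]
671 [-0.07952942  0.06251982  0.07007795] [0.07993363 0.07880372 0.1238505 ] [0.03854045 0.06522453]
255 [-0.09199276  0.06730309  0.07221947] [0.09237798 0.07450976 0.12417346] [0.0882798  0.06074992]
tool-axes cm [-53.31 -28.37   3.06] turn 0.102 tote-frame tcp [-559.2  352.9  230.2] F [-0.4  0.1 -0.2] 0.1
```

```bash
python3 -m crank '[{"turn":0.102},{"x":-3.7,"y":-1.5},{"x":-3.7,"y":-1.5},{"x":-3.7,"y":-1.5},{"x":-3.7,"y":-1.5}]' 0; python3 -m crank '[{"x":-3.7,"y":-1.5},{"x":-3.7,"y":-1.5},{"x":-3.7,"y":-1.5},{"x":-3.7,"y":-1.5},{"x":-3.7,"y":-1.5}]'; python3 -c "
from h import *
rel(0,.125,.2)"
```

```text
tool-axes cm [-53.31 -28.37   3.06] turn 0.102 tote-frame tcp [-559.2  352.9  230.2] F [-0.4  0.1 -0.2] 0.1schema error: expected keys x, y, z, turn
schema error: expected keys x, y, z, turn
```

```bash
python3 -m crank '[{"x":0,"y":0,"z":0,"turn":0.102},{"x":-3.7,"y":-1.5,"z":0,"turn":0},{"x":-3.7,"y":-1.5,"z":0,"turn":0},{"x":-3.7,"y":-1.5,"z":0,"turn":0},{"x":-3.7,"y":-1.5,"z":0,"turn":0}]' 0; python3 -m crank '[{"x":-3.7,"y":-1.5,"z":0,"turn":0},{"x":-3.7,"y":-1.5,"z":0,"turn":0},{"x":-3.7,"y":-1.5,"z":0,"turn":0},{"x":-3.7,"y":-1.5,"z":0,"turn":0},{"x":-3.7,"y":-1.5,"z":0,"turn":0}]'; python3 -c "
from h import *
rel(0,.125,.2)"
```

```text
time: 0.6
tool_pos: [0.294, 0.485, 0.2307]
tool_rot: [-0.0, 0.195, 0.981, -0.0]
contact_force: [0.4, 0.6, -0.1]
gripper_width: 0.141
grasp_force: 0.0
time: 1.1
tool_pos: [0.4362, 0.3447, 0.2308]
tool_rot: [-0.0, 0.196, 0.981, -0.0]
contact_force: [1.1, -0.2, 0.8]
gripper_width: -0.002
grasp_force: 0.0
tool-axes cm [-22.5   -9.25   3.07] turn 0.0 tote-frame tcp [-225.   217.5  230.8] F [ 1.1 -0.2  0.8] 1.1
```

```bash
python3 -m crank '[{"x":-4.5,"y":-1.85,"z":0,"turn":0},{"x":-4.5,"y":-1.85,"z":0,"turn":0},{"x":-4.5,"y":-1.85,"z":0,"turn":0},{"x":-4.5,"y":-1.85,"z":0,"turn":0},{"x":-4.5,"y":-1.85,"z":0,"turn":0}]' >/dev/null; python3 -m crank '[{"x":0,"y":0,"z":4,"turn":0},{"x":0,"y":0,"z":4,"turn":0},{"x":0,"y":0,"z":4,"turn":0},{"x":0,"y":0,"z":1,"turn":0},{"x":0,"y":0,"z":0,"turn":0}]'; python3 -c "
from h import *
rel(0,.1,.095)
p,d=manip.grab_frame('side');cv2.imwrite('pics/s1.png',cv2.resize(cv2.cvtColor(p,cv2.COLOR_RGB2BGR)[80:300,160:400],None,fx=2.5,fy=2.5))"
```

```text
time: 2.1
tool_pos: [0.606, 0.1741, 0.0987]
tool_rot: [-0.002, 0.196, 0.981, -0.001]
contact_force: [-0.1, -0.5, 0.8]
gripper_width: 0.001
grasp_force: 0.0
tool-axes cm [-0.28 -2.51  0.38] turn 0.0 tote-frame tcp [ -2.7 125.1  98.7] F [-0.1 -0.5  0.8] 2.1
```

View pics/s1.png

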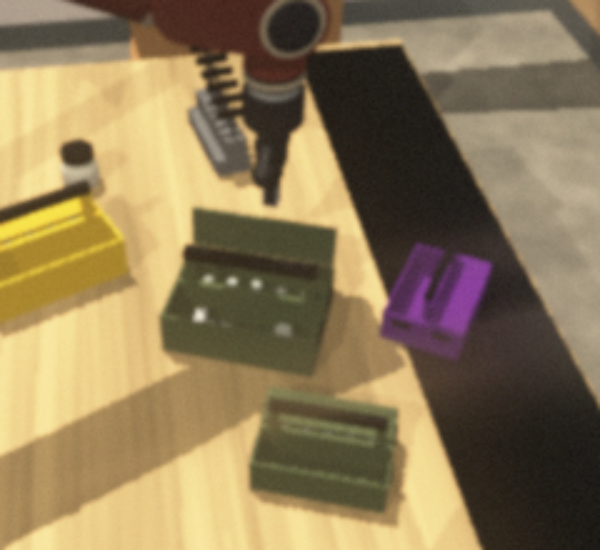

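The closed fingers (about (270,190) in the crop) stand just behind the upright lid, mid-length. I'll push inward slowly.

```bash
python3 -m crank '[{"x":0,"y":-1,"z":0,"turn":0},{"x":0,"y":-1,"z":0,"turn":0},{"x":0,"y":-1,"z":0,"turn":0},{"x":0,"y":-0.6,"z":0,"turn":0},{"x":0,"y":-0.6,"z":0,"turn":0}]'; python3 -m crank '[{"x":0,"y":-0.6,"z":0,"turn":0},{"x":0,"y":-0.6,"z":0,"turn":0},{"x":0,"y":-0.6,"z":0,"turn":0},{"x":0,"y":-0.6,"z":0,"turn":0},{"x":0,"y":-0.6,"z":0,"turn":0}]'; python3 -c "
from h import *
rel(0,.05,.095)
p,d=manip.grab_frame('side');T=tote(cloud('side',d)).reshape(-1,3)
l=T[(abs(T[:,0])>.03)&(abs(T[:,0])<.08)&(T[:,1]>.02)&(T[:,1]<.1)&(T[:,2]>.07)&(T[:,2]<.14)];print(l.min(0),l.max(0),np.polyfit(l[:,2],l[:,1],1))"
```

```text
time: 2.65
tool_pos: [0.5917, 0.1349, 0.102]
tool_rot: [0.001, 0.196, 0.981, 0.0]
contact_force: [0.8, 0.1, 1.0]
gripper_width: -0.001
grasp_force: 0.4
time: 3.15
tool_pos: [0.5798, 0.1075, 0.1011]
tool_rot: [-0.0, 0.196, 0.981, -0.0]
contact_force: [1.2, 0.7, -0.3]
gripper_width: 0.002
grasp_force: 0.3
tool-axes cm [-0.13 -0.36  0.61] turn 0.0 tote-frame tcp [ -1.3  53.6 101.1] F [ 1.2  0.7 -0.3] 3.15
[-0.07951219  0.03455829  0.07021074] [0.07952859 0.06339142 0.11768368] [-0.56966879  0.10184298]
```

```bash
python3 -m crank '[{"x":0,"y":-0.5,"z":0.3,"turn":0},{"x":0,"y":-0.5,"z":0.3,"turn":0},{"x":0,"y":-0.3,"z":0.4,"turn":0},{"x":0,"y":-0.2,"z":0.5,"turn":0},{"x":0,"y":0,"z":0.5,"turn":0}]';  python3 -c "
from h import *
rel(0,.038,.066)
p,d=manip.grab_frame('side');T=tote(cloud('side',d)).reshape(-1,3)
l=T[(abs(T[:,0])>.03)&(abs(T[:,0])<.08)&(T[:,1]>.02)&(T[:,1]<.1)&(T[:,2]>.065)&(T[:,2]<.14)];print(l.min(0),l.max(0),np.polyfit(l[:,2],l[:,1],1))"
```

```text
time: 3.7
tool_pos: [0.5742, 0.0937, 0.0808]
tool_rot: [-0.0, 0.196, 0.981, -0.0]
contact_force: [1.1, -0.2, 1.4]
gripper_width: -0.001
grasp_force: 0.4
tool-axes cm [-0.12 -0.07  1.48] turn -0.0 tote-frame tcp [-1.2 38.7 80.8] F [ 1.1 -0.2  1.4] 3.7
[-0.07934239  0.02055307  0.0654014 ] [0.07865319 0.07029076 0.08798932] [-2.09307036  0.208735  ]
```

```bash
python3 -m crank '[{"x":0,"y":0,"z":0.5,"turn":0},{"x":0,"y":0,"z":0.4,"turn":0},{"x":0,"y":0,"z":0.3,"turn":0},{"x":0,"y":0,"z":0.2,"turn":0},{"x":0,"y":0,"z":0.1,"turn":0}]';  python3 -c "
from h import *
rel(0,.038,.065)
p,d=manip.grab_frame('side');T=tote(cloud('side',d)).reshape(-1,3)
l=T[(abs(T[:,0])>.03)&(abs(T[:,0])<.08)&(T[:,1]>.015)&(T[:,1]<.06)&(T[:,2]>.055)&(T[:,2]<.095)];print(np.polyfit(l[:,1],l[:,2],1))"
```

```text
time: 4.25
tool_pos: [0.5742, 0.0941, 0.066]
tool_rot: [-0.0, 0.196, 0.981, -0.0]
contact_force: [-0.8, -0.1, 1.6]
gripper_width: 0.002
grasp_force: 0.3
tool-axes cm [-0.14 -0.11  0.1 ] turn 0.0 tote-frame tcp [-1.4 39.1 66. ] F [-0.8 -0.1  1.6] 4.25
[-0.02780618  0.06834349]
```

```bash
python3 -m crank '[{"x":0,"y":0,"z":0.1,"turn":0},{"x":0,"y":0,"z":0.1,"turn":0},{"x":0,"y":0,"z":0,"turn":0},{"x":0,"y":0,"z":0,"turn":0}]';  python3 -m crank '[{"x":0,"y":0,"z":-2,"turn":0},{"x":0,"y":0,"z":-4,"turn":0},{"x":0,"y":0,"z":-4,"turn":0},{"x":0,"y":-1,"z":-3,"turn":0},{"x":0,"y":-1,"z":0,"turn":0}]' 100; python3 - <<'E'
from h import *
p,d=manip.grab_frame('side');T=tote(cloud('side',d)).reshape(-1,3)
l=T[(abs(T[:,0])<.08)&(T[:,1]>.015)&(T[:,1]<.06)&(T[:,2]>.055)&(T[:,2]<.095)];print("lid",np.polyfit(l[:,1],l[:,2],1))
for n,W in(("side",T),("top",tote(cloud("top",manip.grab_frame("top")[1])).reshape(-1,3))):
  h=W[(abs(W[:,0])<.11)&(abs(W[:,1])<.03)&(W[:,2]>.108)&(W[:,2]<.122)]
  if len(h)>20: print(n,len(h),h.min(0),h.max(0),np.median(h,0))
rel(0,0,.095)
E
```

```text
time: 4.7
tool_pos: [0.5745, 0.0941, 0.0655]
tool_rot: [-0.0, 0.196, 0.981, -0.0]
contact_force: [-3.9, 0.3, 6.3]
gripper_width: -0.002
grasp_force: 3.2
time: 5.2
tool_pos: [0.5699, 0.0756, 0.2009]
tool_rot: [0.005, 0.195, 0.981, 0.001]
contact_force: [0.1, 0.3, 0.8]
gripper_width: 0.85
grasp_force: 0.0
lid [0.01964782 0.06665531]
side 285 [-0.08333002 -0.01091123  0.10800212] [0.08056891 0.00899867 0.12130249] [ 0.00205245 -0.00518038  0.11650141]
top 136 [-0.08168486 -0.00754638  0.10856144] [0.07397479 0.0064314  0.12159011] [-0.04256375 -0.00089993  0.11577646]
tool-axes cm [-0.06 -1.86 10.01] turn -0.001 tote-frame tcp [ -0.7  18.5 195.1] F [-0.4 -0.4 -0.1] 5.3
```

```bash
python3 -m crank '[{"x":0,"y":-1,"z":0,"turn":0},{"x":0,"y":-0.9,"z":0,"turn":0},{"x":0,"y":0,"z":2.5,"turn":0},{"x":0,"y":0,"z":2.5,"turn":0},{"x":0,"y":0,"z":2.5,"turn":0}]'; python3 -m crank '[{"x":0,"y":0,"z":1.5,"turn":0},{"x":0,"y":0,"z":1,"turn":0},{"x":0,"y":0,"z":0.5,"turn":0},{"x":0,"y":0,"z":0,"turn":0}]'; python3 -c "
from h import *
rel(0,-.0005,.0895)"
```

```text
time: 5.8
tool_pos: [0.5585, 0.0575, 0.1172]
tool_rot: [-0.001, 0.196, 0.981, -0.0]
contact_force: [-0.6, -0.7, -0.3]
gripper_width: 0.998
grasp_force: 0.0
time: 6.2
tool_pos: [0.5594, 0.0579, 0.089]
tool_rot: [-0.0, 0.196, 0.981, -0.0]
contact_force: [-0.1, -0.7, -0.1]
gripper_width: 0.998
grasp_force: 0.0
tool-axes cm [-0.12 -0.05 -0.05] turn 0.0 tote-frame tcp [-1.2 -0.  89. ] F [-0.1 -0.7 -0.1] 6.2
```

```bash
python3 -m crank '[{"x":-0.1,"y":0,"z":0,"turn":0},{"x":0,"y":0,"z":0,"turn":0},{"x":0,"y":0,"z":0,"turn":0},{"x":0,"y":0,"z":0,"turn":0},{"x":0,"y":0,"z":0,"turn":0}]' 0; python3 -m crank '[{"x":0,"y":0,"z":0,"turn":0},{"x":0,"y":0,"z":0,"turn":0},{"x":0,"y":0,"z":0,"turn":0},{"x":0,"y":0,"z":0,"turn":0},{"x":0,"y":0,"z":0,"turn":0}]'; python3 -c "
from h import *
rel(0,-.0005,.0895)"
```

```text
time: 6.7
tool_pos: [0.5604, 0.0568, 0.0899]
tool_rot: [0.0, 0.195, 0.981, -0.001]
contact_force: [1.5, -1.5, -8.0]
gripper_width: 0.15
grasp_force: 61.2
time: 7.2
tool_pos: [0.5604, 0.0572, 0.0895]
tool_rot: [0.0, 0.196, 0.981, -0.0]
contact_force: [-1.3, -4.8, 1.8]
gripper_width: 0.153
grasp_force: 61.4
tool-axes cm [-0.   -0.02 -0.  ] turn 0.0 tote-frame tcp [-0.  -0.3 89.5] F [-1.3 -4.8  1.8] 7.2
```

Gripped: the opening is about 13 mm and the pad force 61 N. I'll lift gently to about 12 cm.

```bash
python3 -m crank '[{"x":0,"y":0,"z":-0.2,"turn":0},{"x":0,"y":0,"z":-0.4,"turn":0},{"x":0,"y":0,"z":-0.6,"turn":0},{"x":0,"y":0,"z":-0.8,"turn":0},{"x":0,"y":0,"z":-1,"turn":0}]'; python3 -m crank '[{"x":0,"y":0,"z":-1,"turn":0},{"x":0,"y":0,"z":-1,"turn":0},{"x":0,"y":0,"z":-1,"turn":0},{"x":0,"y":0,"z":-1,"turn":0},{"x":0,"y":0,"z":-1,"turn":0}]';python3 -m crank '[{"x":0,"y":0,"z":-1,"turn":0},{"x":0,"y":0,"z":-1,"turn":0},{"x":0,"y":0,"z":-1,"turn":0},{"x":0,"y":0,"z":-0.6,"turn":0},{"x":0,"y":0,"z":-0.3,"turn":0}]'; python3 -m crank '[{"x":0,"y":0,"z":0,"turn":0},{"x":0,"y":0,"z":0,"turn":0},{"x":0,"y":0,"z":0,"turn":0},{"x":0,"y":0,"z":0,"turn":0},{"x":0,"y":0,"z":0,"turn":0}]'; python3 - <<'E'
from h import *
p,d=manip.grab_frame('side');V=cloud('side',d);T=tote(V).reshape(-1,3)
cv2.imwrite('pics/s2.png',cv2.resize(cv2.cvtColor(p,cv2.COLOR_RGB2BGR)[60:300,140:400],None,fx=2.4,fy=2.4))
h=manip.state()["tool_pos"][2]-.0895;print("lift",h)
T[:,2]-=h
l=T[(abs(T[:,0])<.085)&(T[:,1]>.015)&(T[:,1]<.06)&(T[:,2]>.05)&(T[:,2]<.085)];print("lid plane",len(l),np.linalg.lstsq(np.c_[l[:,:2],np.ones(len(l))],l[:,2],rcond=None)[0])
b=T[(abs(T[:,0])<.1)&(abs(T[:,1]+.068)<.012)&(T[:,2]>-.03)&(T[:,2]<.07)];print("front wall",b.min(0),b.max(0))
E
```

```text
time: 7.7
tool_pos: [0.5599, 0.0579, 0.1193]
tool_rot: [-0.001, 0.196, 0.981, 0.0]
contact_force: [0.0, 0.8, -7.2]
gripper_width: 0.153
grasp_force: 60.0
time: 8.2
tool_pos: [0.5604, 0.0576, 0.1703]
tool_rot: [0.0, 0.196, 0.981, 0.0]
contact_force: [-0.8, -0.4, -6.8]
gripper_width: 0.15
grasp_force: 60.0
time: 8.7
tool_pos: [0.5608, 0.0576, 0.2094]
tool_rot: [0.001, 0.196, 0.981, 0.0]
contact_force: [1.3, -0.4, -6.4]
gripper_width: 0.154
grasp_force: 60.0
time: 9.2
tool_pos: [0.5602, 0.0576, 0.2079]
tool_rot: [-0.0, 0.196, 0.981, -0.0]
contact_force: [0.7, 0.6, -7.6]
gripper_width: 0.148
grasp_force: 60.0
lift 0.1185402094711164
lid plane 243 [-0.00274222 -0.00078284  0.06694491]
front wall [-9.76729181e-02 -7.09369082e-02  5.89279666e-05] [ 0.09325952 -0.05602475  0.06449387]
```

View pics/s2.png

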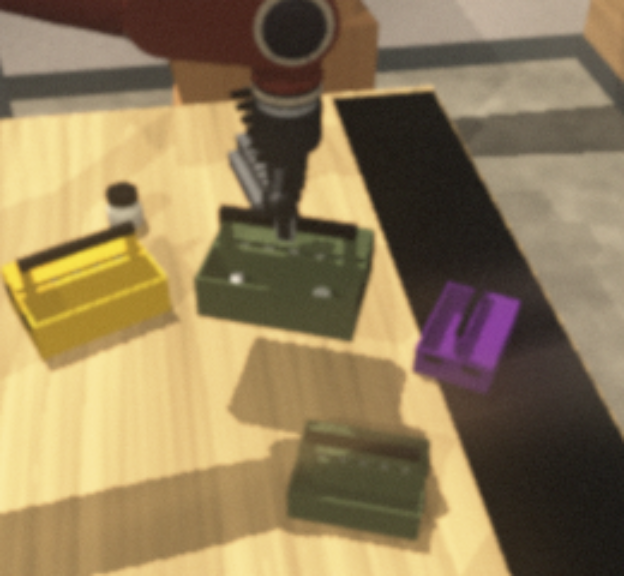

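The picture shows the tote hanging level at about (285,275). The lid is shut to within 0.003 rad of the level plane, and both pieces are in the tray at (237,278) and (322,292). Its underside is about 118 mm up and nothing touches it.

```bash
python3 -m crank '[{"x":0,"y":0,"z":0,"turn":0},{"x":0,"y":0,"z":0,"turn":0},{"x":0,"y":0,"z":0,"turn":0},{"x":0,"y":0,"z":0,"turn":0},{"x":0,"y":0,"z":0,"turn":0}]'; python3 -c "
from plant import manip
print(manip.job_done())"
```

```text
time: 9.75
tool_pos: [0.5604, 0.0577, 0.2083]
tool_rot: [0.0, 0.196, 0.981, 0.0]
contact_force: [0.6, -0.3, -7.6]
gripper_width: 0.153
grasp_force: 60.0
the job is handed in; nothing more can be done
None
```

I closed the lid gently on the bench, then lifted the larger olive tote by its handle. I handed the job in at 9.75 s, with the tote held about 118 mm up, level, lid shut and both pieces in the tray; no verdict came back.

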